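Wedge up the bottle tray and hold it

ROBOT

A 6-joint arm with a two-finger parallel gripper is mounted at the origin on the work surface. World frame = base frame: x ahead of the robot, y to its left, z up, the work surface at z = 0. Lengths are in m, angles in rad, forces in N, time in s.
With the tool pointing down it reaches from about 0.3 to 0.875 m from the base axis. Payload 6.4 kg.
Tool frame: the origin (TCP) lies midway between the tips of the shut fingers; the grasp point (between the pads) lies arm.tcp_to_grasp behind it (arm.tcp_to_grasp is the distance from the TCP to the grasp point, in m); z points along the fingers, y is the line along which they close (so a half turn about z gives the same grasp; the last joint's range is limited). The gripper opens to 85 mm and grips with 20 to 120 N. Pads are 22 mm wide; open, the fingers measure 114 mm over their backs; the gripper's body (76 mm by 85 mm) begins 54 mm behind the grasp point. The pads swing forward as they close: fully open they stand 13 mm farther back than shut.
Start: joints at [-0.206, 0.181, 1.607, -0, 1.354, -0.206], TCP at [0.575, 0, 0.231] pointing down, gripper open.
Joint ranges: [-2.99, 2.99], [-0.89, 2.07], [0.3, 2.58], [-1.14, 4.28], [0, 2.63], [-3.12, 3.12]. Speed limits (rad/s): [2.57, 2.57, 3.01, 3.14, 3.14, 3.14].

INTERFACE

Orientations are given as a rotation vector (axis times angle).
In Python, from plant import telemetry, optics, sign_off, arm gives the robot as it stands. The module is installed in compiled form; this text tells all that it offers.
- The arm moves only by the shell command python3 -m handwheel 'ROWS'. ROWS is text: rows parted by semicolons, each of 5 numbers parted by spaces: the shift along the tool's x, y, z in mm, then the turn about the tool's z in degrees, then the finger opening in mm, from 0 to 85.4. A call has 1 to 12 rows; each row shifts and turns the commanded pose from where the row before left it, along the tool's axes as they then stand; what a row does not reach is not made up. A row lasts 1/10 s, in which the tool goes at most 50 mm and 8.59 degrees, less where a joint would pass 70% of its speed; a pose out of reach is approached as far as the arm can. A call is refused whole if a number of a shift passes 50 or a number of a turn 8.59, either way. A call with a gripper value outside its range is refused whole. The fingers move at their own pace and stop on an object; the grip force is fixed at half the most. Time passes only in rows, so rows that do not move let the fingers close. It gives the time, the measured TCP pose, the force, the opening and the grip force at its end, in the units of the state.
- telemetry.sense(): the state, without advancing time (a new reading comes with each control period).
- optics.get_image(name): name is "scene" or "side" or "wrist"; returns a dict with "pixels" (400x640x3 uint8, blue, green, red), "mtx" (3x3 intrinsics, pixels), "extrinsics" (4x4, takes a point from world to camera coordinates); the wrist camera has in their place "mount" (4x4, takes a point from camera to tool coordinates, whose origin is the TCP and whose axes are the flange's). Camera axes: x right, y up, looking along -z (the intrinsics and any distortion apply to the point x, -y, -z); pixel columns grow to the right and rows downward; lengths in m; the calibration is good to about 2 mm. A picture is of the moment at which its call begins: read the wrist's pose just before it. There is no depth.
- sign_off(): hands the job in; it is judged then, once.
The state is a dict: "time": time; "joint_pos": joint angles; "joint_velocities": joint speeds; "effort": joint torques, N m; "ee_pos": TCP position; "ee_rot": TCP orientation; "wrist_force": force on the tool from outside, world axes, zero at the start; "moment": the same for the moment, N m; "grip_width": opening from 0.0 (shut) to 1.0 (fully open); "gripper_force": force on a finger pad.
Only numpy, scipy, OpenCV 4.12 (cv2) and the standard library are available. Lean on these libraries where they do the work, as an engineer would, in place of code of your own. Each camera call takes 0.05 s, during which the arm holds its last target. There are 200 camera calls.

TASK

The hinged bottle tray must be raised a little for levelling. First free it: push its green lock knob down and, keeping it down, turn it clockwise (seen from above) as far as it goes so that the red latch swings off the tray, then let it spring back up. Then, with the orange wedge flat on the bench, slide its thin end under about the middle of the tray's front edge until the edge just lifts off its rests, by about 4 mm (2 to 7 mm), and finish while still holding the wedge there; leave the bottle on the tray and the other things undisturbed.

Things in the scene. Friction and masses are not known exactly. Their poses are not given: they have to be found in the camera images.
- frame: Fixed grey frame of the tray unit, 245 mm deep, 222 mm wide. Origin: on the bench, straight below the middle of the tray's front edge; x points into the unit (the way the wedge is pushed), y along the front edge towards the lock, z up. Two side rails (12 mm high) with a black rubber rest pad near the front of each leave a space 170 mm wide, open at the front; the wedge slides there on the bare bench. Nothing is under the tray up to 215 mm behind its front edge.
- tray: White steel tray, 228 x 208 mm, about 0.8 kg, hinged at its rear on the frame so that its front edge can rise. Origin: middle of its front edge, 20 mm above the bench at rest; x into the unit, y along the edge, z up. The hinge line lies 225 mm behind the origin. Its top lies 20 mm above the bench, its low rims reach 32 mm. At rest it lies on the two rest pads. Some 4 to 6 N must be lifted at the front edge.
- tray_edge (a point): Middle of the underside of the tray's front edge, a round steel bar of 8 mm along y. At rest it is 14 mm above the bench; its rise above that is the lift.
- lock (a joint): Turn of the green lock knob with its red latch, rad: starts at 0 to 0.05 (latch, 40 mm long, points over the tray's side tab: locked), grows clockwise seen from above, stops at 1.3 (latch clear of the tray and pointing to the front: free). A gate blocks it at about 0.2 unless the knob is pushed down at least 6 mm (do not force it past), and the knob can rise again only past about 1.0. It stays where it is left; turning takes about 0.03 Nm.
- lock_cap (a joint): How far the lock knob is pushed down, m: 0 up, 0.008 fully down. Spring: about 2.4 N at first, 9 N fully down; comes up by itself.
- lock_grip (a point): Point in the lock knob's green grip bar, on the vertical turning axis, 72 mm above the bench with the knob up; moves and turns with the knob. The bar is 38 mm long along the point's x, 12 mm thick along its y, from 53 to 85 mm above the bench; under it a disc of 40 mm diameter, 48 to 53 mm above the bench. x is the frame's x at lock = 0. In the frame the axis is at x = 30, y = 150 mm; below is a grey pedestal 46 x 44 mm, 30 mm high, with the latch on top at 32 to 38 mm.
- wedge: Loose orange plastic wedge, 0.13 kg, with a black grip post. Origin: on its underside, below the post; x points to the thin nose. Post: 26 mm (x) by 24 mm (y), from 25 to 70 mm height. Body 40 mm wide, from x = -20 to 85 mm; 25 mm high up to x = 15, from there its top slopes straight down to 5 mm high at the nose, x = 85 (20 mm drop over 70 mm). Lies flat on the bench at the left or the right. Sliding it in takes up to about 20 N.
- wedge_nose (a point): Middle of the wedge's thin end, at its underside; same axes as the wedge.
- tray_bottle: Bystander standing on the tray: glass laboratory bottle with blue cap, 68 mm diameter, 140 mm tall. Origin: centre of its foot.
- beaker: Bystander: glass beaker, 68 mm diameter, 85 mm tall, at the side of the bench where the wedge is not. Origin: centre of its foot.
- spare_cap: Bystander: blue screw cap, 42 mm diameter, 22 mm high, lying on the bench. Origin: centre of its underside.
- mouse: Bystander: black wireless computer mouse, 100 x 58 x 24 mm. Origin: centre of its underside.
Mind the look-alikes: they are no part of the job. Of the things like the wedge, leave any that is purple or yellow; of the rest the smaller one is meant.

How it is judged:
By the outcome, as a careful person would: the job done as asked, in the order asked, and still so for the second after the job is handed in, while the arm keeps its last pose, push and grip.
It also fails if it takes over 54 s, if anything falls off the work surface, if the arm or the gripper's body presses on something with over 40 N, if the wrist force passes 120 N, or if a joint passes its speed limit or range.

## Working session

There is one attempt and no reset: what is moved stays moved. The work goes in short steps, Python scripts to look and compute and a shell command to move; the robot and the scene stay as the last step left them, time stands still between calls to the robot, and variables do not carry over. Pictures are saved under pics/ and viewed, at most 10 in all, crops included, and the job is handed in when it is done.

```bash
mkdir -p pics
cat > h.py <<'E'
import numpy as np, cv2
from plant import telemetry, optics, arm
from scipy.spatial.transform import Rotation as R
def shot(n):
    s=telemetry.sense(); im=optics.get_image(n)
    if 'mount' in im:
        T=np.eye(4);T[:3,:3]=R.from_rotvec(s['ee_rot']).as_matrix();T[:3,3]=s['ee_pos']
        c2w=T@np.array(im['mount'])
    else: c2w=np.linalg.inv(np.array(im['extrinsics']))
    return np.array(im['pixels']),np.array(im['mtx']),c2w,im
def ray(K,c2w,u,v):
    d=np.linalg.inv(K)@[u,v,1.]; d=c2w[:3,:3]@[d[0],-d[1],-d[2]]
    return c2w[:3,3],d/np.linalg.norm(d)
def onz(K,c2w,u,v,z):
    o,d=ray(K,c2w,u,v); return o+d*(z-o[2])/d[2]
def proj(K,c2w,p):
    q=np.linalg.inv(c2w)@np.append(p,1); q=K@[q[0],-q[1],-q[2]]; return q[:2]/q[2]
E
python3 - <<'E'
from h import *
print(telemetry.sense(),arm.tcp_to_grasp)
for n in ['scene','side','wrist']:
    p,K,c,im=shot(n); cv2.imwrite(f'pics/{n}0.png',p); print(n,K.tolist(),c.round(3).tolist(),[k for k in im])
    if 'dist' in str(im.keys()): print(im)
E
```

```text
{'time': 0.0, 'joint_pos': array([-2.06292194e-01,  1.81539084e-01,  1.60800971e+00, -8.86301962e-06,
        1.35379810e+00, -2.06318810e-01]), 'joint_velocities': array([-1.73732515e-03, -3.15196806e-04, -9.09135829e-05,  1.14023417e-04,
       -8.93569740e-04, -3.34591561e-04]), 'effort': array([ 3.41415571e-04, -4.44869328e+01, -3.51340663e+01, -2.51131587e-04,
        9.11703974e-03,  3.43231875e-05]), 'ee_pos': array([5.74446731e-01, 1.34956114e-04, 2.30384431e-01]), 'ee_rot': array([-2.22037469e+00, -2.22043804e+00,  1.51868922e-03]), 'wrist_force': array([-1.16552384,  0.08458536, -0.13274319]), 'moment': array([-0.00266966,  0.01869447, -0.0276123 ]), 'gripper_force': 0.0, 'grip_width': 0.9970227845507378} 0.0187
scene [[483.7054623291356, 0.0, 325.3872252095257], [0.0, 483.7054623291356, 206.49501269697103], [0.0, 0.0, 1.0]] [[-0.42, -0.686, 0.594, 1.357], [0.907, -0.308, 0.286, 0.423], [-0.013, 0.659, 0.752, 1.118], [0.0, 0.0, 0.0, 1.0]] ['pixels', 'mtx', 'extrinsics']
side [[493.6276680517204, 0.0, 321.1104261939726], [0.0, 493.6276680517204, 199.08967031295424], [0.0, 0.0, 1.0]] [[0.914, 0.233, -0.331, 0.082], [-0.405, 0.509, -0.759, -0.987], [-0.009, 0.828, 0.56, 0.814], [0.0, 0.0, 0.0, 1.0]] ['pixels', 'mtx', 'extrinsics']
wrist [[307.8192229120651, 0.0, 320.7030422200651], [0.0, 307.8192229120651, 196.79702917011713], [0.0, 0.0, 1.0]] [[1.0, -0.001, 0.002, 0.576], [0.001, 0.957, 0.29, 0.075], [-0.002, -0.29, 0.957, 0.374], [0.0, 0.0, 0.0, 1.0]] ['pixels', 'mtx', 'mount']
```

View pics/scene0.png

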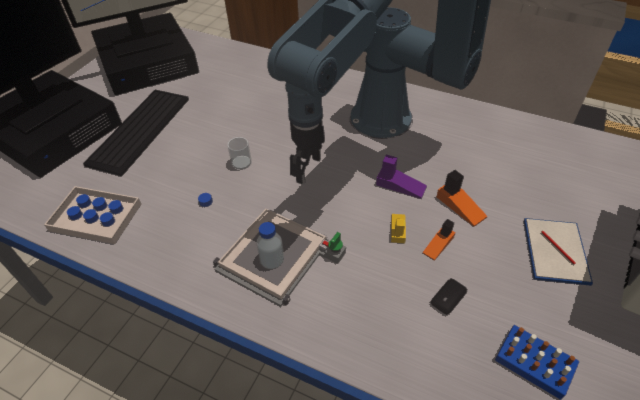

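View pics/side0.png

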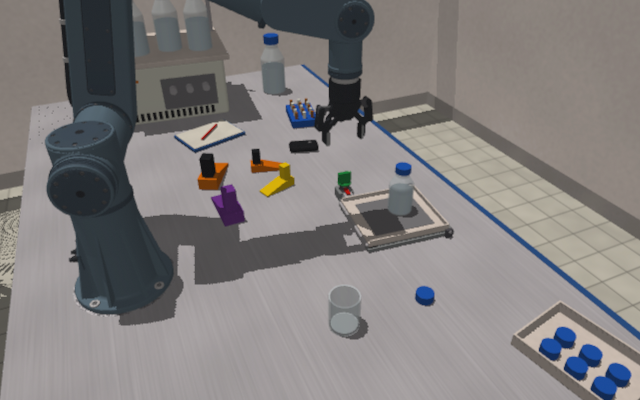

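The scene view shows the tray with its front edge towards the robot, from about (272,213) to (327,243). The green lock is at (336,242), the small orange wedge at (440,240) with its post at (447,228), the mouse at (449,296), and the yellow look-alike at (399,228). The side view has the lock at (344,182) and the small wedge at (263,162).

```bash
cat > m.py <<'E'
from h import *
def blobs(p,name,lo,hi,amin=15):
    h=cv2.cvtColor(p,cv2.COLOR_BGR2HSV); m=cv2.inRange(h,np.array(lo),np.array(hi))
    n,l,st,ce=cv2.connectedComponentsWithStats(m)
    return [(st[i].tolist(),ce[i].round(1).tolist(),l==i) for i in range(1,n) if st[i][4]>=amin]
GREEN=((45,90,30),(80,255,255)); OR=((5,170,120),(14,255,255))
def tri(a,b):
    (o1,d1),(o2,d2)=a,b
    A=np.c_[d1,-d2]; t=np.linalg.lstsq(A,o2-o1,rcond=None)[0]
    p,q=o1+t[0]*d1,o2+t[1]*d2; return (p+q)/2,np.linalg.norm(p-q)
E
python3 - <<'E'
from m import *
S={}
for n in ['scene','side']:
    p,K,c,_=shot(n); S[n]=(p,K,c)
    for nm,r in (('g',GREEN),('o',OR)):
        for st,ce,m in blobs(p,nm,*r): 
            print(n,nm,st,ce)
            if nm=='g' and n+nm not in S: S[n+nm]=ray(K,c,*ce)
            if nm=='o' and st[4]<1500:
                q=cv2.minAreaRect(np.argwhere(m)[:,::-1].astype(np.float32)); bx=cv2.boxPoints(q)
                print('  box z=0:',[onz(K,c,*b,0.003)[:2].round(3).tolist() for b in bx], bx.round().tolist())
print('knob',tri(S['sceneg'],S['sideg']))
p,K,c=S['scene']
for u,v,z in [(272,213,.03),(327,244,.03),(217,262,.02),(287,297,.02)]: print(u,v,onz(K,c,u,v,z).round(3))
cv2.imwrite('pics/crop1.png',cv2.resize(p[190:310,200:480],(800,343),interpolation=cv2.INTER_CUBIC))
E
```

```text
scene g [329, 232, 13, 18, 144] [335.6, 242.3]
scene o [448, 189, 38, 36, 589] [467.6, 206.9]
  box z=0: [[0.283, 0.33], [0.224, 0.351], [0.311, 0.455], [0.366, 0.433]] [[448.0, 197.0], [460.0, 186.0], [486.0, 216.0], [475.0, 226.0]]
scene o [423, 231, 31, 28, 357] [436.7, 245.6]
  box z=0: [[0.517, 0.32], [0.396, 0.347], [0.414, 0.385], [0.533, 0.357]] [[422.0, 252.0], [443.0, 224.0], [455.0, 233.0], [434.0, 260.0]]
side g [338, 171, 13, 16, 172] [343.8, 178.7]
side o [251, 161, 6, 6, 19] [252.4, 164.2]
  box z=0: [[0.431, 0.385], [0.441, 0.417], [0.456, 0.41], [0.446, 0.378]] [[251.0, 166.0], [251.0, 161.0], [256.0, 161.0], [256.0, 166.0]]
side o [261, 160, 18, 9, 99] [269.8, 163.7]
  box z=0: [[0.46, 0.377], [0.475, 0.413], [0.52, 0.372], [0.504, 0.336]] [[260.0, 165.0], [261.0, 159.0], [278.0, 162.0], [277.0, 168.0]]
side o [214, 163, 14, 10, 91] [219.6, 166.5]
  box z=0: [[0.312, 0.398], [0.326, 0.455], [0.365, 0.437], [0.35, 0.381]] [[214.0, 172.0], [214.0, 163.0], [227.0, 163.0], [227.0, 172.0]]
side o [198, 173, 19, 8, 60] [206.2, 178.1]
  box z=0: [[0.256, 0.377], [0.266, 0.414], [0.315, 0.379], [0.304, 0.343]] [[198.0, 179.0], [199.0, 173.0], [216.0, 175.0], [216.0, 181.0]]
knob (array([0.62861438, 0.10143341, 0.06242909]), np.float64(0.0003851346455458601))
272 213 [ 0.585 -0.125  0.03 ]
327 244 [0.622 0.072 0.03 ]
217 262 [ 0.796 -0.182  0.02 ]
287 297 [0.814 0.046 0.02 ]
```

View pics/crop1.png

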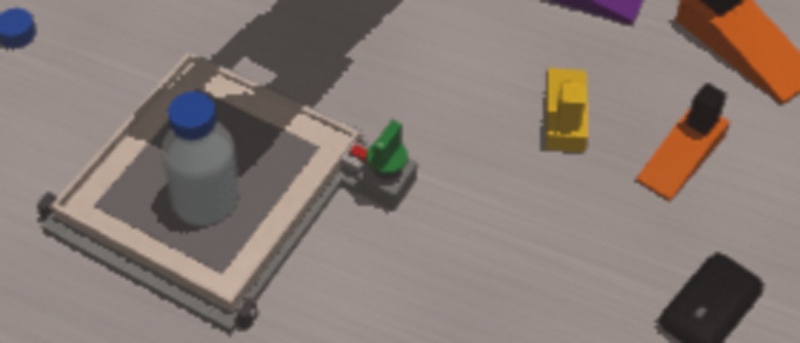

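The crop shows the knob bar pointing roughly into the unit and the red latch over the tray. The small orange wedge's nose points away from the robot. I'm moving above the knob with the fingers turned to close along frame y, then looking with the wrist camera.

```bash
python3 -m handwheel '34 18 0 0 85;34 18 0 0 85;33 18 0 0 85;0 0 0 -8 85;0 0 0 -8 85;0 0 0 -8 85;0 0 0 -8 85;0 0 0 -8 85;0 0 0 -8 85;0 0 0 -8 85;0 0 0 -8 85'; python3 -m handwheel '0 0 0 -8 50;0 0 0 -7.4 50;0 0 0 0 50;0 0 0 0 50'
python3 - <<'E'
from m import *
p,K,c,_=shot('wrist'); cv2.imwrite('pics/w1.png',p); s=telemetry.sense()
np.savez('w1.npz',p=p,K=K,c=c); print(s['ee_pos'],R.from_rotvec(s['ee_rot']).as_matrix().round(3),s['grip_width'])
for st,ce,m in blobs(p,'',*GREEN): print(st,ce,onz(K,c,*ce,.072))
E
```

```text
time: 1.35
ee_pos: [0.6289, 0.1011, 0.231]
ee_rot: [-0.698, -3.063, 0.0]
wrist_force: [-0.4, -0.8, -0.0]
grip_width: 0.996
gripper_force: 0.0
time: 1.75
ee_pos: [0.6289, 0.101, 0.2311]
ee_rot: [-0.296, -3.127, 0.0]
wrist_force: [-0.6, -0.1, -0.4]
grip_width: 0.587
gripper_force: 0.0
[0.62895604 0.10100677 0.23116452] [[-0.982  0.187 -0.   ]
 [ 0.187  0.982 -0.   ]
 [ 0.    -0.    -1.   ]] 0.5852677754094984
[302, 157, 37, 45, 1137] [319.8, 176.8] [0.62673387 0.10198444 0.072     ]
```

View pics/w1.png

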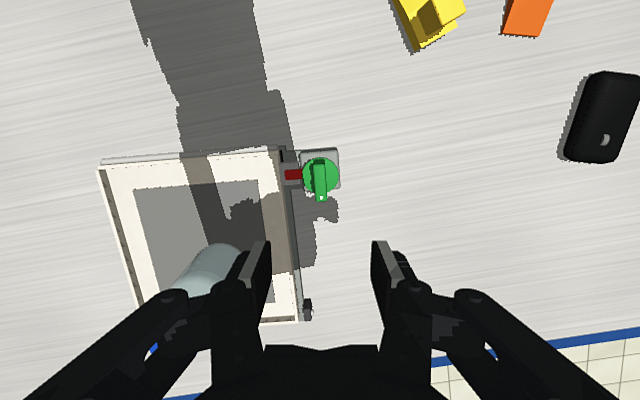

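The wrist view shows the knob at (320,177), with its bar running along the image columns from about (319,157) to (321,202). The latch is at (293,174), over the tray tab. The tray front edge runs from (100,163) to (283,148). Next I'll refine the axis and the frame yaw.

Run:
```python
from m import *
d=np.load('w1.npz');p,K,c=d['p'],d['K'],d['c']
for u,v in [(100,165),(283,149)]: print('front',onz(K,c,u,v,.020).round(4))
for u,v in [(102,175),(138,312),(268,158),(296,320)]: print('rim',onz(K,c,u,v,.032).round(4))
h=cv2.cvtColor(p,cv2.COLOR_BGR2HSV)
print(h[150:206:3,300:342:3,2]*(cv2.inRange(h,*map(np.array,GREEN))>0)[150:206:3,300:342:3])
for (u,v,z) in [(315,190,.085),(326,190,.085),(316,200,.085),(327,200,.085),(321,199,.085)]: print(onz(K,c,u,v,z).round(4))
cv2.imwrite('pics/w1c.png',cv2.resize(p[135:225,260:360],(800,720)[:2] and (640,576),interpolation=cv2.INTER_NEAREST))
```

```text
front [ 0.5769 -0.1499  0.02  ]
front [0.5986 0.0641 0.02  ]
rim [ 0.5875 -0.1432  0.032 ]
rim [ 0.7699 -0.1683  0.032 ]
rim [0.6038 0.0472 0.032 ]
rim [0.8209 0.0327 0.032 ]
[[  0   0   0   0   0   0   0   0   0   0   0   0   0   0]
 [  0   0   0   0   0   0   0   0   0   0   0   0   0   0]
 [  0   0   0   0   0   0   0   0   0   0   0   0   0   0]
 [  0   0   0   0 128 101 105  95 141 166   0   0   0   0]
 [  0   0   0 181 208  72  77  78  90 186 191   0   0   0]
 [  0   0 185 132  61 156 160 171 120 185 183 185   0   0]
 [  0  88 181  97  58 177 177 180 152 183 181 181 182   0]
 [  0 182 177 194  67 175 177 182 162 184 180 181 183   0]
 [  0 176 177 188  68 177 177 181 161 184 178 180 180   0]
 [  0 183 176 180  67 175 177 180 168 181 177 178 180   0]
 [  0  58 176 185  71 169 175 179 168 180 178 178 181   0]
 [  0   0 181 186  73 156 175 178 177 177 178 178 154   0]
 [  0   0 171 175  66 144 175 177 181 168 173 178   0   0]
 [  0   0   0 179  91 133 171 177 183 169 170   0   0   0]
 [  0   0   0   0   0 128 173 174 182   0   0   0   0   0]
 [  0   0   0   0   0 112 172 149 176   0   0   0   0   0]
 [  0   0   0   0   0  90 171   0 173   0   0   0   0   0]
 [  0   0   0   0   0   0 138 112   0   0   0   0   0   0]
 [  0   0   0   0   0   0   0   0   0   0   0   0   0   0]]
[0.6359 0.0955 0.085 ]
[0.6379 0.1061 0.085 ]
[0.6461 0.0945 0.085 ]
[0.6481 0.1052 0.085 ]
[0.646  0.0995 0.085 ]
```

View pics/w1c.png

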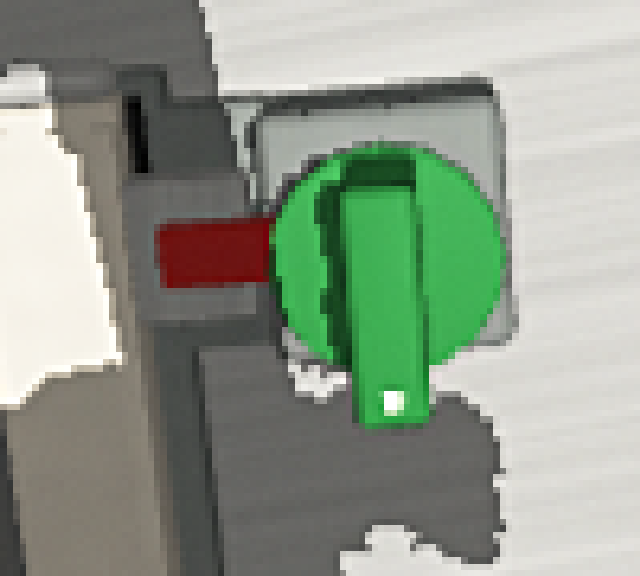

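Run:
```python
from m import *
d=np.load('w1.npz');p,K,c=d['p'],d['K'],d['c']
P=[onz(K,c,260+u/6.4,135+v/6.4,.085)[:2] for u,v in [(345,190),(412,185),(358,425),(428,420)]]
a,b=(P[0]+P[1])/2,(P[2]+P[3])/2
print(np.round(P,4),(a+b)/2,np.degrees(np.arctan2(*(b-a)[::-1])),np.linalg.norm(b-a))
print('disc',onz(K,c,320.6,175.6,.053))
Q=[onz(K,c,260+u/6.4,135+v/6.4,.038)[:2] for u,v in [(158,228),(270,220),(165,287),(270,282)]];print(np.round(Q,4))
```

```text
[[0.6111 0.0993]
 [0.6122 0.1092]
 [0.6475 0.0942]
 [0.6487 0.1049]] [0.62988743 0.10190043] -7.353744080941506 0.03679273282143562
disc [0.62995193 0.10219486 0.053     ]
[[0.6203 0.0633]
 [0.6225 0.0827]
 [0.6308 0.0622]
 [0.6334 0.0805]]
```

```bash
python3 -m handwheel '-1 1 30 -3.5 50;0 0 40 0 50;0 0 40 0 50;0 0 40 0 50;0 0 23 0 50;0 0 0 0 0;0 0 0 0 0;0 0 0 0 0;0 0 0 0 0;0 0 0 0 0'
python3 - <<'E'
from m import *
p,K,c,_=shot('wrist'); cv2.imwrite('pics/w2.png',p[100:400,100:540]); s=telemetry.sense(); print(s['gripper_force'],s['grip_width']*85,s['wrist_force'],s['ee_pos'])
E
```

```text
time: 2.8
ee_pos: [0.6312, 0.1008, 0.0601]
ee_rot: [0.195, 3.133, -0.002]
wrist_force: [-1.9, -5.5, -0.1]
grip_width: 0.124
gripper_force: 59.9
59.906986355781555 10.802342062579653 [-1.16943976 -5.19402619 -0.18463064] [0.63122274 0.10081747 0.06011441]
```

View pics/w2.png

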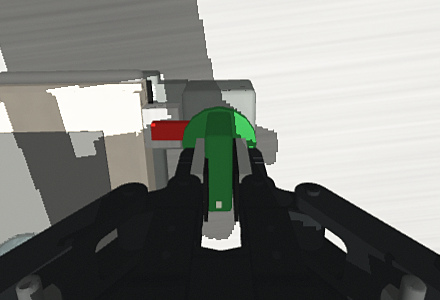

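The crop shows the bar gripped between the pads. Now I'm pushing it down.

```bash
python3 -m handwheel '0 -0.8 3 0 0;0 0 3 0 0;0 0 2 0 0;0 0 0 0 0'
```

```text
time: 3.25
ee_pos: [0.6313, 0.1007, 0.0523]
ee_rot: [0.195, 3.133, -0.001]
wrist_force: [-3.7, -3.8, 8.0]
grip_width: 0.129
gripper_force: 61.2
```

```bash
python3 -m handwheel '0 0 0 8 0;0 0 0 8 0;0 0 0 8 0;0 0 0 8 0;0 0 0 8 0;0 0 0 0 0'; python3 -c "
from h import *;print(telemetry.sense()['moment'])"
```

```text
time: 3.85
ee_pos: [0.631, 0.0994, 0.0522]
ee_rot: [1.26, 2.875, -0.003]
wrist_force: [-4.6, -8.5, 8.2]
grip_width: 0.13
gripper_force: 61.3
[-1.53387293  0.83092021 -0.02697704]
```

```bash
python3 -m handwheel '0 0 0 8 0;0 0 0 8 0;0 0 0 8 0;0 0 0 8 0;0 0 0 2 0;0 0 0 1 0;0 0 0 0 0'; python3 -c "
from h import *;print(telemetry.sense()['moment'])"
```

```text
time: 4.55
ee_pos: [0.6301, 0.0987, 0.052]
ee_rot: [2.06, 2.369, -0.005]
wrist_force: [-7.8, -10.3, 9.9]
grip_width: 0.128
gripper_force: 62.5
[-2.09626561  1.29748805  0.61246859]
```

```bash
python3 -m handwheel '0 0 -4 0 0;0 0 -4 0 0;0 0 -0.5 0 40;0 0 0 0 40;0 0 0 0 40;0 0 -40 0 40;0 0 -50 0 40;0 0 -50 0 40;0 0 0 0 40'
python3 - <<'E'
from m import *
p,K,c,_=shot('wrist'); cv2.imwrite('pics/w3.png',p); s=telemetry.sense()
np.savez('w3.npz',p=p,K=K,c=c); print(s['ee_pos'],R.from_rotvec(s['ee_rot']).as_matrix().round(3),s['joint_pos'])
p,K,c,_=shot('scene')
for nm,r in (('o',OR),('g',GREEN)):
    for st,ce,m in blobs(p,'',*r): print(nm,st,ce)
E
```

```text
time: 5.45
ee_pos: [0.6351, 0.1016, 0.2082]
ee_rot: [2.055, 2.361, 0.016]
wrist_force: [1.7, 0.4, 1.0]
grip_width: 0.47
gripper_force: 0.0
[0.63324384 0.10156889 0.20423209] [[-0.138  0.99   0.01 ]
 [ 0.99   0.138  0.   ]
 [-0.001  0.01  -1.   ]] [-2.59711032e-02  3.41598771e-01  1.46465063e+00  5.78107028e-04
  1.32518367e+00 -1.64457513e-01]
o [448, 189, 38, 37, 588] [467.7, 206.9]
o [423, 231, 32, 28, 357] [436.8, 245.6]
g [329, 235, 13, 16, 169] [335.1, 242.4]
```

View pics/w3.png

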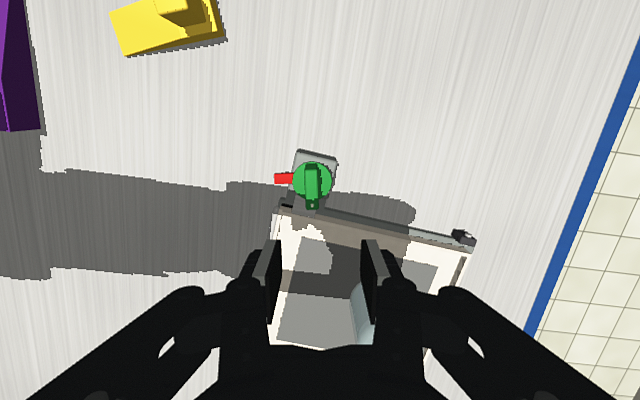

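The wrist view shows the knob up, with the bar across the front direction. The latch tip at (283,179) points to the front, clear of the tray. Now I'm going to the wedge.

```bash
python3 -m handwheel '40 -21.5 0 0 60;40 -21.5 0 0 60;40 -21.5 0 0 60;40 -21.5 0 0 60;40 -21.5 0 0 60;40 -21.5 0 0 60;38 -21.5 0 0 60;0 0 0 -8.5 60;0 0 0 -8.5 60;0 0 0 -8.5 60;0 0 0 -8.5 60;0 0 0 -8.5 60'; python3 -m handwheel '0 0 0 -8.5 60;0 0 0 -8.5 60;0 0 0 -8.5 60;0 0 0 -1 60;0 0 0 0 60;0 0 0 0 60'
python3 - <<'E'
from m import *
p,K,c,_=shot('wrist'); cv2.imwrite('pics/w4.png',p); s=telemetry.sense()
np.savez('w4.npz',p=p,K=K,c=c); print(s['ee_pos'],R.from_rotvec(s['ee_rot']).as_matrix().round(3))
for st,ce,m in blobs(p,'',*OR):
    if st[4]<200: continue
    q=cv2.minAreaRect(np.argwhere(m)[:,::-1].astype(np.float32)); print(st,ce,cv2.boxPoints(q).round().tolist())
E
```

```text
time: 6.75
ee_pos: [0.4415, 0.3555, 0.1964]
ee_rot: [-1.054, -2.957, 0.004]
wrist_force: [0.0, -0.3, -0.2]
grip_width: 0.699
gripper_force: 0.0
time: 7.35
ee_pos: [0.4424, 0.3556, 0.198]
ee_rot: [-0.363, -3.119, 0.001]
wrist_force: [-0.3, -0.1, -0.8]
grip_width: 0.699
gripper_force: 0.0
[0.44253771 0.35561951 0.19822164] [[-0.973  0.229 -0.001]
 [ 0.229  0.973 -0.   ]
 [ 0.001 -0.001 -1.   ]]
[265, 0, 128, 87, 6884] [333.9, 39.6] [[265.0, 54.0], [285.0, -12.0], [395.0, 21.0], [375.0, 88.0]]
[219, 21, 53, 33, 727] [242.7, 39.6] [[214.0, 39.0], [222.0, 21.0], [272.0, 42.0], [264.0, 60.0]]
[308, 155, 40, 89, 2058] [325.7, 204.5] [[306.0, 242.0], [309.0, 155.0], [347.0, 156.0], [344.0, 243.0]]
```

View pics/w4.png

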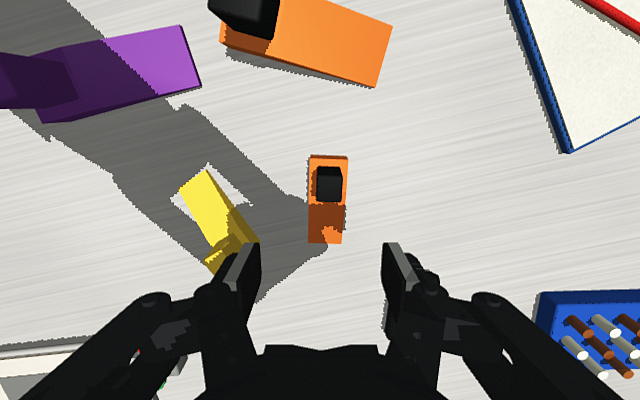

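The wrist view shows the small orange wedge: nose end at (308–343,243), rear end at (309–347,155), post top at about (329,168). The yellow wedge spans roughly (180–258,170–270).

Run:
```python
from m import *
d=np.load('w4.npz');p,K,c=d['p'],d['K'],d['c']
f=lambda u,v,z: onz(K,c,u,v,z)[:2]
nl,nr=f(307,242,.003),f(343,243,.003); rl,rr=f(309,156,.025),f(347,157,.025)
n=(nl+nr)/2; r=(rl+rr)/2; x=(n-r)/np.linalg.norm(n-r)
print('nose',n,'rear',r,'L',np.linalg.norm(n-r),'W',np.linalg.norm(nl-nr),np.linalg.norm(rl-rr),'yaw',np.degrees(np.arctan2(x[1],x[0])))
print('origin by nose',n-.085*x,'by rear',r+.02*x)
g=cv2.cvtColor(p,cv2.COLOR_BGR2GRAY)[150:215,305:352]; m=(g<45).astype(np.uint8)
k,l,st,ce=cv2.connectedComponentsWithStats(m); i=1+st[1:,4].argmax(); print('post',st[i],ce[i]+[305,150])
u0,v0=st[i][0]+305,st[i][1]+150
print('post top mid (far corner rows)',f(u0+st[i][2]/2,v0+1,.07), f(u0+st[i][2]/2,v0+st[i][3],.07))
o=n-.085*x; y=np.array([-x[1],x[0]])
for u,v in [(258,240),(180,190),(212,172),(245,225)]:
    w=f(u,v,.02)-o; print('yellow in wedge frame',(w@x).round(3),(w@y).round(3))
```

```text
nose [0.52839678 0.34210072] rear [0.42415605 0.36903036] L 0.10766306799941985 W 0.04335102515749394 0.03930933236389655 yaw -14.485137837117101
origin by nose [0.44609871 0.36336167] by rear [0.4435203  0.36402778]
post [ 11  16  27  36 884] [328.5418552  184.09162896]
post top mid (far corner rows) [0.42621682 0.36890043] [0.45833219 0.36163642]
yellow in wedge frame 0.076 -0.077
yellow in wedge frame 0.018 -0.159
yellow in wedge frame -0.003 -0.123
yellow in wedge frame 0.057 -0.091
```

```bash
python3 -m handwheel '0 8.5 0 1.3 60;0 0 40 0 60;0 0 40 0 60;0 0 40 0 60;0 0 42 0 60;0 0 0 0 60;0 0 0 0 0;0 0 0 0 0;0 0 0 0 0;0 0 0 0 0;0 0 0 0 0'
python3 - <<'E'
from m import *
s=telemetry.sense();print(s['joint_pos'],s['ee_rot'],s['wrist_force'],s['grip_width']*85)
p,K,c,_=shot('wrist'); cv2.imwrite('pics/w5.png',p[100:400,100:540])
p,K,c,_=shot('scene'); 
for st,ce,m in blobs(p,'',*OR): print(st,ce)
E
```

```text
time: 8.5
ee_pos: [0.4464, 0.3649, 0.0393]
ee_rot: [0.393, 3.113, 0.004]
wrist_force: [-1.5, -0.4, 7.3]
grip_width: 0.273
gripper_force: 63.1
[ 4.79494183e-01  4.24365635e-01  1.72911067e+00 -3.73759649e-06
  9.83851994e-01 -8.39896739e-01] [0.39342411 3.11332197 0.00380263] [-1.48806472 -0.38972732  7.33555933] 23.192719313305556
[469, 200, 17, 26, 198] [476.4, 212.4]
[431, 256, 7, 4, 21] [434.2, 257.1]
```

View pics/w5.png

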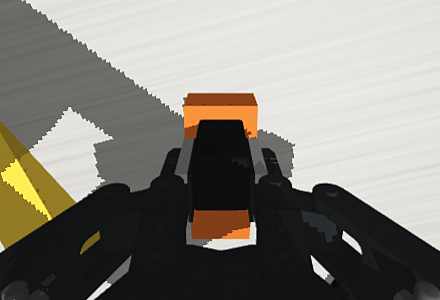

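The crop shows the post held squarely between the pads, with the nose at the bottom around (220,239). I'm lifting over the yellow wedge, squaring to the tray and moving to its front.

```bash
python3 -m handwheel '0 0 -30 0 0;0 0 -45 0 0;0 0 -45 0 0;0 0 0 -8.5 0'; python3 -m handwheel '-6.1 -39.3 0 0 0;-6.1 -39.3 0 0 0;-6.1 -39.3 0 0 0;-6.1 -39.3 0 0 0;-6.1 -39.3 0 0 0;-6.1 -39.3 0 0 0;-6.1 -39.3 0 0 0;-6.1 -39.3 0 0 0;-6.1 -39.3 0 0 0;-6.1 -39.3 0 0 0;0 0 0 0 0'
python3 - <<'E'
from m import *
p,K,c,_=shot('wrist'); cv2.imwrite('pics/w6.png',p); s=telemetry.sense()
np.savez('w6.npz',p=p,K=K,c=c); print(s['ee_pos'],R.from_rotvec(s['ee_rot']).as_matrix().round(3),s['wrist_force'],s['grip_width'])
E
```

```text
time: 9.0
ee_pos: [0.4489, 0.3664, 0.1653]
ee_rot: [0.158, 3.126, 0.011]
wrist_force: [1.1, 0.4, -0.8]
grip_width: 0.275
gripper_force: 62.2
time: 10.1
ee_pos: [0.4658, -0.0375, 0.1579]
ee_rot: [0.169, 3.135, -0.003]
wrist_force: [0.6, 1.4, -0.8]
grip_width: 0.272
gripper_force: 62.1
[ 0.46533878 -0.03534555  0.15758612] [[-0.994  0.107  0.001]
 [ 0.107  0.994 -0.001]
 [-0.002 -0.    -1.   ]] [ 0.80829911  0.02524264 -1.29702971] 0.2712393390716979
```

View pics/w6.png

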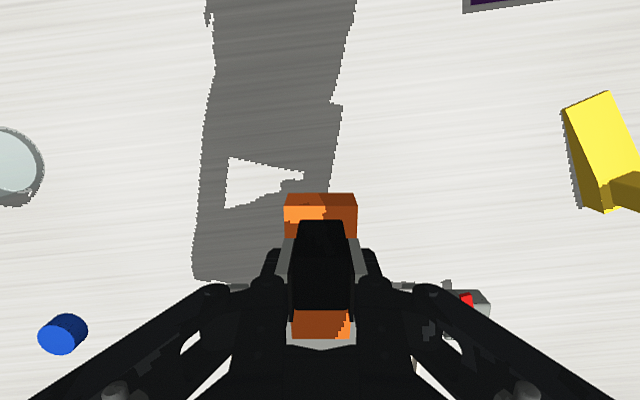

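The wrist view shows the wedge held squarely, nose at (318,338). The tray's front edge is hidden behind the fingers and the latch is at (467,300). Lowering.

```bash
python3 -m handwheel '0 0 36 0 0;0 0 36 0 0;0 0 30 0 0;0 0 8 0 0;0 0 3 0 0;0 0 2 0 0;0 0 0 0 0'
```

```text
time: 10.85
ee_pos: [0.4662, -0.0333, 0.0431]
ee_rot: [0.161, 3.135, -0.001]
wrist_force: [0.5, 0.0, -1.8]
grip_width: 0.266
gripper_force: 62.0
```

```bash
python3 -m handwheel '0 0 1.5 0 0;0 0 1 0 0;0 0 1 0 0;0 0 0 0 0;0 0 0 0 0'; python3 -m handwheel '0 0 1 0 0;0 0 0 0 0'
python3 - <<'E'
from m import *
s=telemetry.sense();print(s['wrist_force'],s['ee_pos'])
for n in ['side','scene']:
    p,K,c,_=shot(n); np.savez(f'{n}7.npz',p=p,K=K,c=c)
p,K,c,_=shot('side'); u,v=proj(K,c,[.57,-.03,.02]).astype(int); print(u,v)
a=cv2.resize(p[v-55:v+55,u-75:u+75],(600,440),interpolation=cv2.INTER_CUBIC)
cv2.imwrite('pics/s7.png',a)
E
```

```text
time: 11.35
ee_pos: [0.4655, -0.0334, 0.0393]
ee_rot: [0.162, 3.137, -0.0]
wrist_force: [-3.5, 0.3, 8.7]
grip_width: 0.268
gripper_force: 63.3
time: 11.55
ee_pos: [0.4654, -0.0335, 0.0393]
ee_rot: [0.162, 3.137, -0.001]
wrist_force: [-8.9, 1.2, 19.4]
grip_width: 0.271
gripper_force: 65.1
[-8.92110237  1.15103952 19.4103024 ] [ 0.4654491  -0.03350575  0.03928761]
345 220
```

View pics/s7.png

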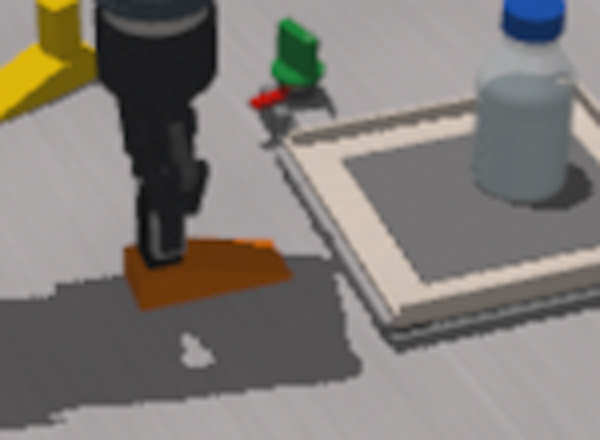

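The side crop shows the wedge flat on the bench, nose at (290,275), square to and in front of the middle of the tray's front edge. The latch points to the front. I'm easing off the down-press and sliding in.

```bash
python3 -m handwheel '0 0 -1.3 0 0;-12 0 0 0 0;-14 0 0 0 0;-14 0 0 0 0;-10 0 0 0 0;0 0 0 0 0'; for i in 1; do python3 -m handwheel '-4 0 0 0 0;0 0 0 0 0'; done;  python3 -m handwheel '-3 0 0 0 0;0 0 0 0 0'
```

```text
time: 12.3
ee_pos: [0.5168, -0.039, 0.0394]
ee_rot: [0.162, 3.134, -0.001]
wrist_force: [2.9, -0.1, 3.1]
grip_width: 0.271
gripper_force: 62.8
time: 12.5
ee_pos: [0.5188, -0.039, 0.0393]
ee_rot: [-0.161, -3.137, 0.001]
wrist_force: [-4.2, -1.5, 8.5]
grip_width: 0.272
gripper_force: 63.7
time: 12.7
ee_pos: [0.5215, -0.0392, 0.0394]
ee_rot: [-0.161, -3.137, 0.0]
wrist_force: [-5.7, -0.6, 9.9]
grip_width: 0.271
gripper_force: 63.8
```

```bash
python3 -m handwheel '-2 0 0 0 0;0 0 0 0 0'|grep -E 'pos|wrist';python3 -m handwheel '-2 0 0 0 0;0 0 0 0 0'|grep -E 'pos|wrist';python3 -m handwheel '-2 0 0 0 0;0 0 0 0 0'|grep -E 'pos|wrist';python3 -m handwheel '-2 0 0 0 0;0 0 0 0 0'|grep -E 'pos|wrist'; python3 -m handwheel '-2 0 0 0 0;0 0 0 0 0'|grep -E 'pos|wrist'
```

```text
ee_pos: [0.5232, -0.0394, 0.0393]
wrist_force: [-5.7, -0.6, 9.9]
ee_pos: [0.5252, -0.0396, 0.0394]
wrist_force: [-6.3, -0.8, 10.3]
ee_pos: [0.5272, -0.0398, 0.0394]
wrist_force: [-6.3, -0.4, 10.5]
ee_pos: [0.5292, -0.04, 0.0394]
wrist_force: [-5.9, -0.5, 10.8]
ee_pos: [0.5308, -0.0401, 0.0394]
wrist_force: [-8.3, 1.0, 11.7]
```

```bash
python3 -m handwheel '-2 0 0 0 0;0 0 0 0 0'|grep -E 'pos|wrist';python3 -m handwheel '-2 0 0 0 0;0 0 0 0 0'|grep -E 'pos|wrist';python3 -m handwheel '-2 0 0 0 0;0 0 0 0 0'|grep -E 'pos|wrist';python3 -m handwheel '-2 0 0 0 0;0 0 0 0 0'|grep -E 'pos|wrist'; python3 -m handwheel '-2 0 0 0 0;0 0 0 0 0'|grep -E 'pos|wrist'
```

```text
ee_pos: [0.5311, -0.0401, 0.0394]
wrist_force: [-16.7, -0.4, 20.3]
ee_pos: [0.5318, -0.0402, 0.0392]
wrist_force: [-19.8, -1.1, 24.2]
ee_pos: [0.5331, -0.0402, 0.0392]
wrist_force: [-22.7, -0.6, 27.0]
ee_pos: [0.5352, -0.0403, 0.0392]
wrist_force: [-22.7, 1.2, 27.1]
ee_pos: [0.5371, -0.0404, 0.0392]
wrist_force: [-21.8, 1.4, 25.9]
```

```bash
python3 -m handwheel '-2 0 -0.3 0 0;0 0 0 0 0'|grep -E 'pos|wrist';python3 -m handwheel '-2 0 -0.3 0 0;0 0 0 0 0'|grep -E 'pos|wrist';python3 -m handwheel '-2 0 0 0 0;0 0 0 0 0;0 0 0 0 0'|grep -E 'pos|rot|wrist'
python3 - <<'E'
from m import *
# tray front-corner rise: track corner patches before/after; convert by projecting a vertical shift
y=np.radians(-6); X=np.array([np.cos(y),np.sin(y),0]); Y=np.array([-np.sin(y),np.cos(y),0]); O=np.array([.5845,-.045,0])
for n in ['scene','side']:
    d=np.load(f'{n}7.npz'); a=d['p']; p,K,c,_=shot(n)
    np.savez(f'{n}8.npz',p=p,K=K,c=c)
    ga,gb=[cv2.cvtColor(q,cv2.COLOR_BGR2GRAY) for q in (a,p)]
    fl=cv2.calcOpticalFlowFarneback(ga,gb,None,.5,2,11,5,5,1.1,0)
    for nm,q in (('corner+',O+.01*X+.09*Y+[0,0,.03]),('corner-',O+.01*X-.1*Y+[0,0,.03]),('mid+',O+.11*X+.1*Y+[0,0,.03]),('mid-',O+.11*X-.1*Y+[0,0,.03]),('rear',O+.215*X+[0,0,.03])):
        g=proj(K,c,q+[0,0,.004])-proj(K,c,q); u,v=proj(K,c,q).astype(int)
        print(n,nm,(u,v),'4mm=',g.round(2),'flow',np.median(fl[v-3:v+4,u-3:u+4].reshape(-1,2),0).round(2))
E
```

```text
ee_pos: [0.5394, -0.0405, 0.0392]
wrist_force: [-20.3, 1.3, 22.4]
ee_pos: [0.5415, -0.0407, 0.0392]
wrist_force: [-18.5, 1.7, 19.2]
ee_pos: [0.5434, -0.0409, 0.0392]
ee_rot: [-0.16, -3.128, -0.002]
wrist_force: [-18.3, 1.1, 20.1]
scene corner+ (np.int64(320), np.int64(236)) 4mm= [-0.03 -0.87] flow [ 0.26 -0.68]
scene corner- (np.int64(265), np.int64(210)) 4mm= [-0.14 -0.88] flow [-0.58  1.53]
scene mid+ (np.int64(304), np.int64(262)) 4mm= [-0.07 -0.84] flow [ 0.14 -0.58]
scene mid- (np.int64(245), np.int64(233)) 4mm= [-0.19 -0.87] flow [-1.59  1.29]
scene rear (np.int64(251), np.int64(275)) 4mm= [-0.19 -0.83] flow [0.15 0.09]
side corner+ (np.int64(344), np.int64(200)) 4mm= [ 0.03 -1.17] flow [-0.38  0.33]
side corner- (np.int64(370), np.int64(240)) 4mm= [ 0.08 -1.24] flow [2.54 2.18]
side mid+ (np.int64(376), np.int64(192)) 4mm= [ 0.07 -1.16] flow [-0.82 -0.33]
side mid- (np.int64(406), np.int64(232)) 4mm= [ 0.14 -1.23] flow [ 0.91 -0.69]
side rear (np.int64(425), np.int64(204)) 4mm= [ 0.16 -1.18] flow [0.11 0.11]
```

Run:
```python
from m import *
y=np.radians(-6); X=np.array([np.cos(y),np.sin(y),0]); Y=np.array([-np.sin(y),np.cos(y),0]); O=np.array([.5845,-.045,0])
D={n:(np.load(f'{n}7.npz'),np.load(f'{n}8.npz')) for n in('scene','side')}
B=((105,120,60),(130,255,255))
def cap(d,n):
    best=None
    for st,ce,m in blobs(d['p'],'',*B,amin=40):
        if abs(ce[0]-{'scene':267,'side':403}[n])<12 and abs(ce[1]-{'scene':230,'side':169}[n])<12: best=(ce,m)
    return best
a={n:cap(D[n][0],n) for n in D}; P,e=tri(*[ray(D[n][0]['K'],D[n][0]['c'],*a[n][0]) for n in D]); print('cap',P,e, 'frame',(P-O)@X,(P-O)@Y)
A=[];b=[]
H=O+.225*X+[0,0,.018]; th=.004/.225
r=P-H; rx,rz=r@X,r[2]; dP=X*(th*rz)+np.array([0,0,1])*(-th*rx)
for n in D:
    f=D[n][0]; g0,g1=[cv2.cvtColor(d['p'],cv2.COLOR_BGR2GRAY).astype(np.float32) for d in D[n]]
    u,v=np.round(a[n][0]).astype(int); s=np.s_[v-12:v+13,u-12:u+13]
    M=np.eye(2,3,dtype=np.float32); _,M=cv2.findTransformECC(g0[s],g1[s],M,cv2.MOTION_TRANSLATION)
    fl=M[:,2]; g=proj(f['K'],f['c'],P+dP)-proj(f['K'],f['c'],P)
    print(n,'flow',fl.round(2),'centroid',np.subtract(cap(D[n][1],n)[0],a[n][0]).round(2),'exp 4mm',g.round(2),'h~',4*(fl@g)/(g@g))
    u,v=proj(f['K'],f['c'],[.62,-.03,.02])
s=telemetry.sense(); m=R.from_rotvec(s['ee_rot']).as_matrix(); print('tool z',m[:,2].round(4),'frame pos',(s['ee_pos']-O)@X,(s['ee_pos']-O)@Y)
```

```text
cap [ 0.72565683 -0.04810014  0.15298648] 0.0010294619922166094 frame 0.14070760978365227 0.011671750652992684
scene flow [ 0.42 -1.18] centroid [-0.6  0.3] exp 4mm [-0.61  0.27] h~ -5.181640244900002
side flow [ 0.72 -0.57] centroid [ 0.7 -0.5] exp 4mm [ 0.88 -0.64] h~ 3.386166473926204
tool z [-0.009   0.0016 -1.    ] frame pos -0.0413533425694096 -0.0001688588332020029
```

```bash
python3 -m handwheel '-1.6 0 0 0 0;0 0 0 0 0;0 0 0 0 0;0 0 0 0 0;0 0 0 0 0;0 0 0 0 0;0 0 0 0 0;0 0 0 0 0'
python3 - <<'E'
from m import *
for n in('scene',):
    p,K,c,_=shot(n)
    print([ (st,ce) for st,ce,m in blobs(p,'',*GREEN)], [ce for st,ce,m in blobs(p,'',(105,120,60),(130,255,255),40)if 190<ce[0]<290 and ce[1]<240])
E
python3 -c "from plant import sign_off; print(sign_off())"
```

```text
time: 16.3
ee_pos: [0.5449, -0.041, 0.0392]
ee_rot: [-0.16, -3.128, -0.002]
wrist_force: [-18.9, 1.5, 20.2]
grip_width: 0.271
gripper_force: 65.1
[([329, 235, 13, 16, 151], [334.9, 242.3])] [[204.4, 197.8], [266.4, 229.5]]
the job is handed in; nothing more can be done
None
```

The job is handed in: the lock is turned to its stop and the knob is back up, and the wedge is still held under the middle of the front edge. The lift is about 4 mm, estimated from 3.2–4 mm in the images plus 1.5 mm more wedge travel. I viewed 11 pictures, one over the limit of 10.

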